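# Pack the stone tins into the stock box and lock it

### The job

Put the green deep tin and the yellow shallow tin that are out on the bench away in the wooden stock box with the two already in it: set them in gently, without dropping them, all lying flat and none standing above the rim (a deep one only fits together with a shallow one). Then shut the lid fully, and once it is shut turn the brass catch a quarter turn clockwise to lock it. Leave the other things on the bench where they are.

Things in the scene. Friction and masses are not known exactly. Their poses are not given: they have to be found in the camera images.
- stock_box: Hardwood box with brass fittings, fixed; origin: centre of its underside, on the bench. Outside 124 (x) x 223 (y) x 70 mm to the rim; walls and floor 8, so inside 108 x 207 and 62 deep. A low divider at y = 0 (4 thick, 16 high) makes two bays, each 101 (y) x 108 (x). Hinge on the +x side; outside the -x wall a slotted brass keeper, 60 along y, 32 out, top 68 above the bench.
- bay_a (a point): Centre of the inner floor of the bay on the box's -y side, 8 mm above the bench; axes as the box.
- bay_b (a point): Centre of the inner floor of the bay on the box's +y side, 8 mm above the bench; axes as the box.
- deep_tin_in: Dark green deep stone tin, paper label on its lid, 86 mm long (its x) x 56 wide (its y) x 36 deep (its z), about 220 g, closed and rigid; already in one of the bays (either), flat on its floor, length along the box's y. Origin: centre of its underside. Either way round is the same. Can be gripped across its 56 mm width.
- flat_tin_in: Yellow shallow stone tin, paper label on its lid, 86 mm long (its x) x 56 wide (its y) x 20 deep (its z), about 120 g, closed and rigid; already in the other bay, flat on its floor, length along the box's y. Origin: centre of its underside. Either way round is the same. Can be gripped across its 56 mm width.
- deep_tin: Dark green deep stone tin, paper label on its lid, 86 mm long (its x) x 56 wide (its y) x 36 deep (its z), about 220 g, closed and rigid; lying out on the bench. Origin: centre of its underside. Either way round is the same. Can be gripped across its 56 mm width.
- flat_tin: Yellow shallow stone tin, paper label on its lid, 86 mm long (its x) x 56 wide (its y) x 20 deep (its z), about 120 g, closed and rigid; lying out on the bench. Origin: centre of its underside. Either way round is the same. Can be gripped across its 56 mm width.
- lid (a joint): Opening angle of the box's lid, rad: 0 shut on the rim, 2.0 widest (leaning back past upright). The hinge line runs along the box's y. The hinge is stiff: the lid stays where it is left; 1 to 4 N at its free edge shuts it, so it can be pushed over from behind and pressed down.
- lid_hinge (a point): On the hinge line, middle of the box's +x rim, 70 mm above the bench. Turns with the lid: z is the normal of the lid's outer face, -x runs from hinge to free edge, y as the box's. The lid is a board 124 (x) x 223 (y) x 10 mm, its outer face 10 mm from the hinge line along z; shut, its top is 80 mm above the bench.
- lid_edge (a point): Middle of the lid's free edge, on its outer face, 124 mm from the hinge line; axes as lid_hinge. A brass hasp tongue 60 mm wide goes on 30 mm beyond this edge and carries the catch.
- catch (a joint): Turn of the brass catch on the hasp tongue, rad: 0 unlocked (its T-foot fits the keeper's slot and drops through as the lid shuts), 1.57 locked (stop). Turns clockwise seen from above the shut lid, friction 0.05 N m, stays where left. Turned beforehand, its foot cannot enter the slot and the lid stays up.
- catch_grip (a point): On the catch's turning axis, mid height of its upright wing, 138 mm from the hinge line, at the lid's middle. Wing 36 long, 9 thick, 24 tall (12 below to 12 above this point). z out along the axis, y along the wing (along the box's y when unlocked), x across it. Lid shut: this point is 93 mm above the bench; the lid's top, 9 mm beside the wing, is at 80.
- bowl: Bystander, loose: copper bowl with rough brown stones, 132 mm across, 42 high; origin under its centre.
- hammer: Bystander, loose: bench hammer, 240 mm long, lying flat.
- jar: Bystander, loose: amber glass jar with a brass cap, 68 mm across, 85 high; origin under its centre.
- pliers: Bystander, loose: flat-nose pliers with red grips, 140 mm long, lying flat.
- bench_block: Bystander, loose: bright steel bench block, 75 x 75 x 22 mm; origin under its centre.
- round_tin: Bystander, loose: small round metal tin, 66 mm across, 21 high; origin under its centre.
- flask: Bystander, loose: perforated steel casting flask filled with plaster, 82 mm across, 90 high; origin under its centre.
Not all that is in view belongs to the job. What is shaped like the deep_tin but pink is not meant. Leave any red look-alike of the flat_tin alone.

How it is judged:
By the outcome, as a careful person would: the job done as asked, in the order asked, and still so for the second after the job is handed in, with the robot touching nothing.
It also fails if it takes over 72 s, if anything falls off the work surface, if the arm or the gripper's body presses on something with over 40 N, if the wrist force passes 120 N, or if a joint passes its speed limit or range.

### The arm

A 7-joint arm with a two-finger parallel gripper is mounted at the origin on the work surface. World frame = base frame: x ahead of the robot, y to its left, z up, the work surface at z = 0. Lengths are in m, angles in rad, forces in N, time in s.
With the tool pointing down it reaches from about 0.425 to 0.875 m from the base axis. Payload 8.4 kg.
Tool frame: the origin (TCP) lies on the mounting face of the last link; the fingertips stand 182 mm ahead of it and the grasp point (between the pads) lies 164 mm ahead of it; z points along the fingers, y is the line along which they close (so a half turn about z gives the same grasp; the last joint's range is limited). The gripper opens to 87 mm and grips with 3 to 60 N. Pads are 19 mm wide; open, the fingers measure 117 mm over their backs; the gripper's body (75 mm by 190 mm) begins 51 mm behind the grasp point.
Start: joints at [-1.36, 0.333, 0.04, 1.465, -0.013, 1.343, -0.059], TCP at [0.198, 0.619, 0.405] pointing down, gripper open.
Joint ranges: [-2.58, 2.58], [-0.38, 2.09], [-1.3, 1.39], [0.25, 2.4], [-1.5, 4.64], [0.08, 2.09], [-2.65, 2.65]. Speed limits (rad/s): [2.22, 2.22, 2.79, 2.79, 3.14, 3.14, 3.14].

### API

Orientations are given as a 3x3 rotation matrix whose columns are the frame's x, y, z axes.
In Python, from cell import robot, imaging, spot_in, silhouettes, spot_point gives the robot as it stands. Calls block until the motion is done:
- robot.reach(position, orientation): joint-space move of the TCP to a pose.
- robot.move_l(position, rate=0.15, rotation=None, stop_force=None): straight line of the TCP; rotation=None keeps the orientation; rate is the mean speed in m/s. With stop_force (N) it stops when the force on the tool has changed by that much, and returns True; else False.
- robot.movej(angles): joint-space move.
- robot.command_gripper(opening): opening from 0.0 (shut) to 1.0 (fully open); the grip force is fixed at half the most; returns when the fingers have stopped.
- robot.pause(seconds).
- robot.ik(position, orientation): joint angles nearest the present ones, or None.
- robot.observe(): the state.
- imaging.snapshot(name): name is "side" or "top" or "wrist"; returns the picture (420x560x3 uint8, red, green, blue); there is no depth.
- imaging.calibration(name): a dict with "K" (3x3 intrinsics, pixels), "distortion" ([k1, k2, p1, p2, k3] as OpenCV has them; the pictures are not rectified), "R" (3x3) and "t" (3): a world point X has camera coordinates R X + t. Camera axes: x right, y down, z forward; pixel columns grow to the right and rows downward; lengths in m; the calibration is good to about 2 mm. A picture is of the moment at which its call begins: read the wrist's pose just before it. calibration takes no time and is no camera call; for the wrist camera it gives the pose at the moment of the call.
A pose or a line that the arm cannot do raises robot.MotionError and nothing moves.
- robot.finish_job(): hands the job in; it is judged then, once.
Trained networks look in the newest picture that a camera, given by its name, has taken for a name from the list of things; names that differ only in an ending like _2 or _b are one class to them, and where a whole thing is asked for, a point or a joint stands for the part that bears it (a point fixed in the world has none). Each returns a list of dicts, best first, with "p" (0 to 1); they miss things now and then, are a little off and sometimes report something else, mostly with a low value. They report only what shows in the picture. A call takes as long as a camera call. They do not tell look-alikes from the thing itself.
- spot_in(camera, query): "pixel" ([column, row] in pixels, amid what is visible of it).
- silhouettes(camera, query): "pixels" (420x560 bool, what is visible of it) and "pixel" ([column, row] in pixels, amid what is visible of it).
- spot_point(camera, query): "pixel" ([column, row] in pixels: a listed point, or the origin of a listed thing).
The state is a dict: "clock": time; "q": joint angles; "qd": joint speeds; "tau": joint torques, N m; "tcp_pos": TCP position; "eef_rot": TCP orientation; "wrist_force": force on the tool from outside, world axes, zero at the start; "ft_torque": the same for the moment, N m; "grip_width": opening from 0.0 (shut) to 1.0 (fully open); "grip_force": force on a finger pad.
Only numpy, scipy, OpenCV 4.12 (cv2) and the standard library are available. Lean on these libraries where they do the work, as an engineer would, in place of code of your own. Each camera call takes 0.05 s, during which the arm holds its last target. There are 200 camera calls.

## Working session

There is one attempt and no reset: what is moved stays moved. The work goes in short steps, each a Python script; the robot and the scene stay as the last script left them, time stands still between calls to the robot, and variables do not carry over. Pictures are saved under pics/ and viewed, at most 10 in all, crops included, and the job is handed in when it is done.

```bash
mkdir -p pics; ls; python3 - <<'E'
from cell import robot, imaging, spot_in, silhouettes, spot_point
import cv2,numpy as np
ims=[]
for c in("top","side"):
    im=imaging.snapshot(c); cv2.imwrite(f"pics/{c}0.png",im[:,:,::-1])
    for q in["deep_tin","flat_tin","stock_box","lid_edge","lid_hinge","catch_grip","bay_a","bay_b"]:
        try: print(c,q,[(np.round(d["pixel"]).tolist(),round(d["p"],2)) for d in spot_point(c,q)][:5])
        except Exception as e: print(c,q,e)
    k=imaging.calibration(c); print(k)
print(robot.observe())
E
```

```text
pics
top deep_tin [([200.0, 222.0], 0.74), ([146.0, 277.0], 0.68)]
top flat_tin [([279.0, 207.0], 0.68), ([237.0, 217.0], 0.6)]
top stock_box [([334.0, 206.0], 0.62)]
top lid_edge [([366.0, 185.0], 0.93), ([232.0, 164.0], 0.45)]
top lid_hinge [([351.0, 198.0], 0.76), ([332.0, 205.0], 0.38)]
top catch_grip [([374.0, 182.0], 0.56)]
top bay_a [([336.0, 221.0], 0.71), ([325.0, 191.0], 0.65)]
top bay_b [([336.0, 221.0], 0.71), ([325.0, 191.0], 0.65)]
{'K': array([[524.507354  ,   0.        , 284.34370381],
       [  0.        , 524.507354  , 208.77602907],
       [  0.        ,   0.        ,   1.        ]]), 'distortion': array([-0.01898103,  0.        ,  0.        ,  0.        ,  0.        ]), 'R': array([[-4.07684953e-02, -9.99168618e-01, -4.62888457e-05],
       [-9.74562323e-01,  3.97747169e-02, -2.20558948e-01],
       [ 2.20377421e-01, -8.94674509e-03, -9.75373645e-01]]), 't': array([0.05091113, 0.56109924, 1.66080614])}
side deep_tin [([221.0, 190.0], 0.65), ([145.0, 181.0], 0.58), ([304.0, 263.0], 0.58)]
side flat_tin [([245.0, 208.0], 0.86), ([285.0, 221.0], 0.81)]
side stock_box
[... 823 characters left out ...]
225, -0.05851475]), 'qd': array([-0.00031065,  0.0004792 ,  0.00077689,  0.00036067, -0.00034814,
       -0.00011463,  0.00023481]), 'tau': array([-2.94053234e-04, -6.56116462e+01,  1.33242387e+00, -4.04058516e+01,
       -6.00537308e-02,  3.49332055e-02,  1.35100686e-05]), 'tcp_pos': array([0.19814545, 0.61902897, 0.40473922]), 'eef_rot': array([[-9.52383965e-01,  3.04901256e-01, -8.39266132e-05],
       [ 3.04901260e-01,  9.52383966e-01, -5.03043495e-05],
       [ 6.45925014e-05, -7.34983860e-05, -9.99999995e-01]]), 'wrist_force': array([-0.06430062, -0.16160396,  0.07289774]), 'ft_torque': array([ 0.04104714, -0.03683007, -0.00135546]), 'grip_force': 0.0, 'grip_width': 0.9998639432548377}
```

```bash
python3 - <<'E'
import cv2,numpy as np
a=cv2.imread("pics/top0.png")[120:320,80:440]
b=cv2.imread("pics/side0.png")[130:330,80:440]
cv2.imwrite("pics/both.png",cv2.resize(np.vstack([a,b]),None,fx=1.5,fy=1.5,interpolation=cv2.INTER_CUBIC))
E
```

```text
(no output)
```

View pics/both.png

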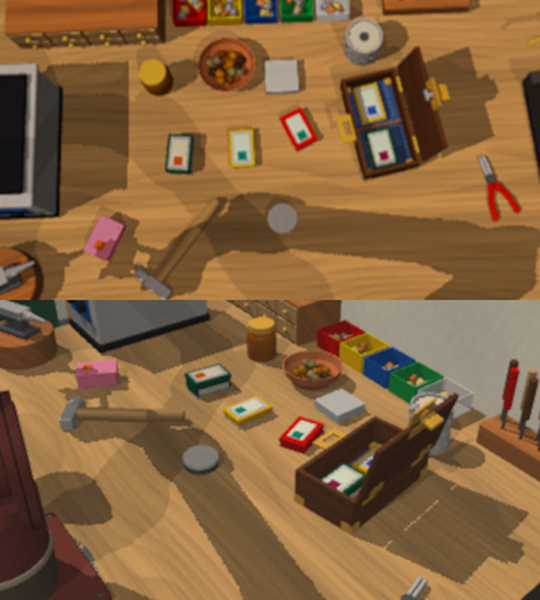

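View pics/top0.png

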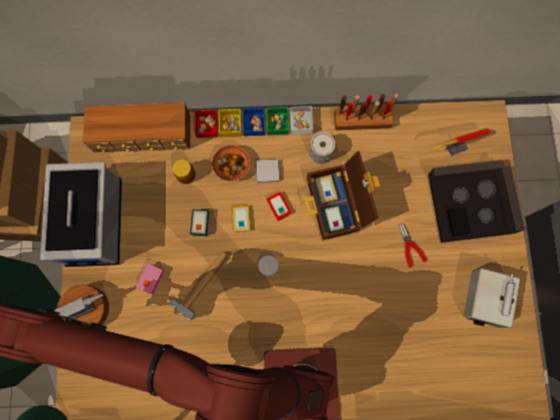

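In the top picture the candidates are: deep tin – green (200,222), pink look-alike (150,277), in-box green (335,218); flat tin – yellow (241,218), red look-alike (279,207), in-box yellow (327,187). I choose green (200,222) and yellow (241,218). The box's keeper faces left, so bay_b (+y) is at the top of the picture and holds the yellow tin. The green tin goes there, and the yellow one goes on the green in bay_a.

```bash
cat > h.py <<'E'
from cell import robot, imaging, spot_in, silhouettes, spot_point
import cv2, numpy as np
def rays(cam,px,k=None):
    k=k or imaging.calibration(cam)
    u=cv2.undistortPoints(np.array(px,float).reshape(-1,1,2),k["K"],k["distortion"])[:,0]
    d=np.c_[u,np.ones(len(u))]@k["R"]
    return -k["R"].T@k["t"], d
def on_plane(cam,px,z,k=None):
    o,d=rays(cam,px,k); return o+d*((z-o[2])/d[:,2])[:,None]
def proj(k,P):
    return cv2.projectPoints(np.array(P,float).reshape(-1,1,3),cv2.Rodrigues(k["R"])[0],k["t"],k["K"],k["distortion"])[0][:,0]
def rect(cam,mask,z,k=None):
    """centre, length/width, yaw of long axis of the mask cast on plane z"""
    c=max(cv2.findContours(mask.astype(np.uint8),cv2.RETR_EXTERNAL,cv2.CHAIN_APPROX_NONE)[0],key=cv2.contourArea)
    P=on_plane(cam,c[:,0],z,k)[:,:2]
    (cx,cy),_,_=r=cv2.minAreaRect((P*1000).astype(np.float32)); b=cv2.boxPoints(r)/1000
    e=[b[1]-b[0],b[2]-b[1]]; e.sort(key=np.linalg.norm)
    return np.array([cx,cy])/1000,np.linalg.norm(e[1]),np.linalg.norm(e[0]),np.arctan2(e[1][1],e[1][0])
def down(yaw_y):
    """tool pointing down with tool y along world angle yaw_y"""
    y=np.array([np.cos(yaw_y),np.sin(yaw_y),0]); z=np.array([0,0,-1.]); return np.c_[np.cross(y,z),y,z]
E
python3 - <<'E'
from h import *
np.set_printoptions(precision=4,suppress=True)
imaging.snapshot("top")
for q,z in(("deep_tin",.036),("flat_tin",.02)):
    for s in silhouettes("top",q):
        print(q,np.round(s["pixel"]),round(s["p"],2),s["pixels"].sum(),rect("top",s["pixels"],z))
for q,px,z in(("bays",[[336,221],[325,191]],.008),("hinge",[[351,198]],.07),("flask",[[322,147]],.09),("jar",[[183,172]],.085)): print(q,on_plane("top",px,z))
# triangulate lid_edge, catch
from scipy.optimize import least_squares
for q,a,b in(("hinge",[351,198],[344,246]),("edge",[366,185],[360,209]),("catch",[374,182],[370,209]),("deep",[200,222],[221,190])):
    ks=[imaging.calibration(c) for c in("top","side")]
    r=least_squares(lambda X:np.r_[(proj(ks[0],X)-a)[0],(proj(ks[1],X)-b)[0]],[.6,-.1,.1]); print(q,r.x,r.fun)
E
```

```text
deep_tin [146. 278.] 0.9 517 (array([0.3549, 0.4729]), np.float32(0.08577183), np.float32(0.06384598), np.float32(-0.46537244))
deep_tin [201. 222.] 0.62 499 (array([0.5345, 0.3094]), np.float32(0.09093217), np.float32(0.06349143), np.float32(-0.09067713))
deep_tin [323. 187.] 0.15 440 (array([ 0.6332, -0.1151]), np.float32(0.08895412), np.float32(0.059199363), np.float32(0.22164203))
flat_tin [281. 206.] 0.97 422 (array([0.5843, 0.0459]), np.float32(0.08945522), np.float32(0.05623757), np.float32(0.4365031))
flat_tin [239. 220.] 0.66 431 (array([0.5452, 0.1761]), np.float32(0.086313345), np.float32(0.05731382), np.float32(-0.025953338))
flat_tin [185. 171.] 0.57 432 (array([0.7177, 0.3694]), np.float32(0.0895823), np.float32(0.07016751), np.float32(0.74319166))
flat_tin [325. 187.] 0.34 469 (array([ 0.6379, -0.1164]), np.float32(0.09466421), np.float32(0.060443036), np.float32(0.19136538))
bays [[ 0.5257 -0.145   0.008 ]
 [ 0.6317 -0.114   0.008 ]]
hinge [[ 0.5884 -0.1924  0.07  ]]
flask [[ 0.7617 -0.1053  0.09  ]]
jar [[0.6955 0.357  0.085 ]]
hinge [ 0.5947 -0.1965  0.0642] [ 0.9018 -1.4816 -1.2837  0.3093]
edge [ 0.6018 -0.2268  0.1912] [ 0.7691 -1.1741 -1.0296  0.2567]
catch [ 0.608  -0.2506  0.2018] [ 0.9166 -1.3606 -1.1869  0.2997]
deep [ 0.5455  0.3164 -0.0108] [ 0.0898 -0.2115 -0.215   0.044 ]
```

```bash
python3 - <<'E'
from h import *
np.set_printoptions(precision=4,suppress=True)
robot.reach([.535,.30,.38],down(1.5))
k=imaging.calibration("wrist"); im=imaging.snapshot("wrist"); cv2.imwrite("pics/w1.png",im[:,:,::-1])
for q,z in(("deep_tin",.036),("flat_tin",.02)):
    for s in silhouettes("wrist",q):
        print(q,np.round(s["pixel"]),round(s["p"],2),s["pixels"].sum(),rect("wrist",s["pixels"],z,k))
print(k["R"],-k["R"].T@k["t"],robot.observe()["clock"],robot.observe()["q"])
E
```

```text
deep_tin [444.  25.] 0.97 3568 (array([0.3771, 0.4647]), np.float32(0.06577975), np.float32(0.06264445), np.float32(-0.46144903))
deep_tin [294. 192.] 0.6 4321 (array([0.5378, 0.3143]), np.float32(0.088993005), np.float32(0.05574542), np.float32(-0.09691164))
flat_tin [173. 207.] 0.96 3857 (array([0.5475, 0.1783]), np.float32(0.08871223), np.float32(0.060534555), np.float32(0.029355792))
flat_tin [ 71. 230.] 0.57 1590 (array([0.5564, 0.0475]), np.float32(0.08210287), np.float32(0.043709736), np.float32(1.5113649))
[[ 0.0682  0.9977 -0.0001]
 [ 0.9627 -0.0658  0.2626]
 [ 0.2619 -0.018  -0.9649]] [0.4632 0.3059 0.3606] 2.9 [-0.8148  0.2755  0.2797  1.605  -0.0789  1.2722  0.9798]
```

View pics/w1.png

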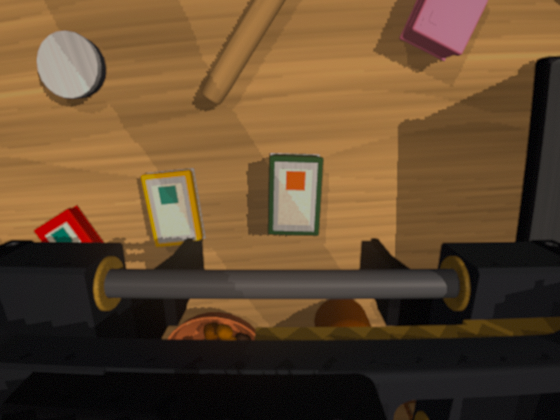

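```bash
python3 - <<'E'
from h import *
np.set_printoptions(precision=4,suppress=True)
k=imaging.calibration("wrist")
for n,c,z in(("g",[(271,156),(322,157),(319,235),(270,233)],.036),("y",[(143,176),(192,171),(200,240),(153,245)],.02)):
    P=on_plane("wrist",c,z,k)[:,:2]; l=P[3]-P[0]+P[2]-P[1]; yaw=np.arctan2(l[1],l[0])
    print(n,P.mean(0),yaw,np.linalg.norm(l)/2,np.linalg.norm(P[1]-P[0]))
    if n=="g": g=P.mean(0); gy=yaw
yy=gy+np.pi/2
R=down(yy)
robot.reach([*g,.26],R)
robot.move_l([*g,.030+.164],rate=.15)
robot.command_gripper(0.3)
print(robot.observe()["grip_width"],robot.observe()["grip_force"])
robot.move_l([*g,.36],rate=.25)
o=robot.observe(); print(o["clock"],o["grip_width"],o["wrist_force"],o["q"])
Rb=down(.25)
for f in(.25,.25-np.pi):print(f,robot.ik([.58,-.16,.47],down(f)))
robot.reach([.58,-.17,.47],Rb)
k=imaging.calibration("wrist"); im=imaging.snapshot("wrist"); cv2.imwrite("pics/w2.png",im[:,:,::-1])
for q in["bay_a","bay_b","lid_hinge","lid_edge","stock_box","catch_grip","deep_tin","flat_tin"]:
    print(q,[(np.round(d["pixel"]).tolist(),round(d["p"],2)) for d in spot_point("wrist",q)][:4])
np.save("k2.npy",k,allow_pickle=True); print(robot.observe()["clock"])
E
```

```text
g [0.5395 0.3151] -0.08190799278925605 0.08356973881411822 0.0519442562174092
y [0.5481 0.1765] -0.032083377578875215 0.0803354398589777 0.054957419373134336
0.6414679968622087 29.93949274532497
5.5 0.6383811646948364 [ 0.295  -1.0409 -2.0488] [-0.8231  0.3131  0.2772  1.6037 -0.0891  1.2398  0.9596]
0.25 [-0.4747  0.2596  0.8285  1.52   -0.1918  1.4462  0.6109]
-2.891592653589793 [-0.7177  0.3913  1.2217  1.5285 -0.3682  1.4794 -2.3784]
bay_a []
bay_b []
lid_hinge []
lid_edge []
stock_box [([294.0, 152.0], 0.83)]
catch_grip []
deep_tin [([283.0, 251.0], 0.79)]
flat_tin [([332.0, 18.0], 0.77)]
7.7667
```

View pics/w2.png

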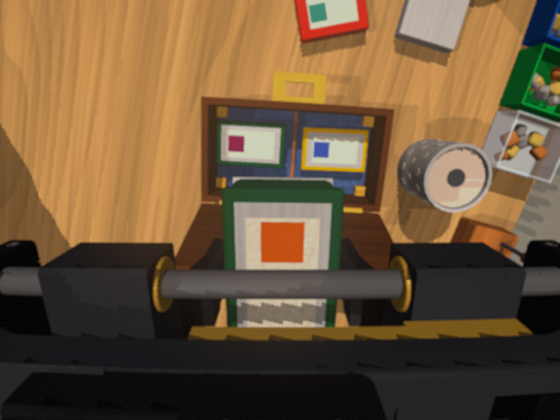

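```bash
python3 - <<'E'
from h import *
np.set_printoptions(precision=4,suppress=True)
k=np.load("k2.npy",allow_pickle=True).item()
im=cv2.imread("pics/w2.png")
P=on_plane("wrist",[(203,98),(392,110),(299,103)],.07,k)[:,:2]
d=P[1]-P[0]; L=np.linalg.norm(d); y=d/L; x=np.array([y[1],-y[0]]); yaw=np.arctan2(y[1],y[0])
c=(P[0]+P[1])/2+.062*x
print("L",L,"yaw y",yaw,"centre",c)
kp=on_plane("wrist",[(274,72),(326,76)],.068,k)[:,:2]; print("keeper",(kp-c)@np.c_[x,y])
T=on_plane("wrist",[(219,121),(285,125),(283,167),(217,163)],.044,k)[:,:2]; print("green in",(T-c)@np.c_[x,y],((T-c)@np.c_[x,y]).mean(0))
T=on_plane("wrist",[(304,127),(368,131),(365,172),(302,167)],.028,k)[:,:2]; print("yel in",(T-c)@np.c_[x,y],((T-c)@np.c_[x,y]).mean(0))
# side view projections for check + lid angle
B=lambda X,Y,Z:np.r_[c+X*x+Y*y,Z]
for cam in("top","side"):
    kk=imaging.calibration(cam)
    for th in(1.7,1.8,1.9,2.0):
        e=B(.062-.124*np.cos(th)+.01*np.sin(th),0,.07+.124*np.sin(th)+.01*np.cos(th)); g=B(.062-.138*np.cos(th)+.023*np.sin(th),0,.07+.138*np.sin(th)+.023*np.cos(th))
        print(cam,th,"edge",proj(kk,e),"catch",proj(kk,g))
    print("hinge",proj(kk,B(.062,0,.07)))
a=cv2.resize(im[60:230,180:420],None,fx=3,fy=3,interpolation=cv2.INTER_CUBIC)
for X,Y,Z in[(-.062,-.1115,.07),(-.062,.1115,.07),(.062,.1115,.07),(.062,-.1115,.07),(-.054,-.1035,.07),(-.054,.1035,.07),(-.094,.03,.068),(-.094,-.03,.068)]:
    p=(proj(k,B(X,Y,Z))[0]-[180,60])*3; cv2.circle(a,tuple(int(v) for v in p),4,(255,0,255),1)
cv2.imwrite("pics/w2c.png",a); np.save("box.npy",np.r_[c,yaw])
E
```

```text
L 0.21841296838241311 yaw y 0.19477659881296827 centre [ 0.588  -0.1348]
keeper [[-0.0947 -0.0295]
 [-0.094   0.0295]]
green in [[-0.0371 -0.0954]
 [-0.0369 -0.0132]
 [ 0.0156 -0.0126]
 [ 0.0153 -0.0974]] [-0.0108 -0.0547]
yel in [[-0.0357  0.0116]
 [-0.036   0.0953]
 [ 0.0177  0.098 ]
 [ 0.0162  0.0129]] [-0.0094  0.0545]
top 1.7 edge [[364.8279 182.8587]] catch [[370.0715 180.6989]]
top 1.8 edge [[368.4366 182.2595]] catch [[373.9699 180.1535]]
top 1.9 edge [[371.8475 181.7946]] catch [[377.6009 179.7665]]
top 2.0 edge [[375.0215 181.4685]] catch [[380.9237 179.5406]]
hinge [[351.725  194.5569]]
side 1.7 edge [[358.1888 207.5075]] catch [[364.0963 205.568 ]]
side 1.8 edge [[362.345  210.6053]] catch [[368.6743 209.4379]]
side 1.9 edge [[366.3369 214.0834]] catch [[373.0172 213.7098]]
side 2.0 edge [[370.1131 217.9025]] catch [[377.0668 218.3323]]
hinge [[344.1844 243.5444]]
```

View pics/w2c.png

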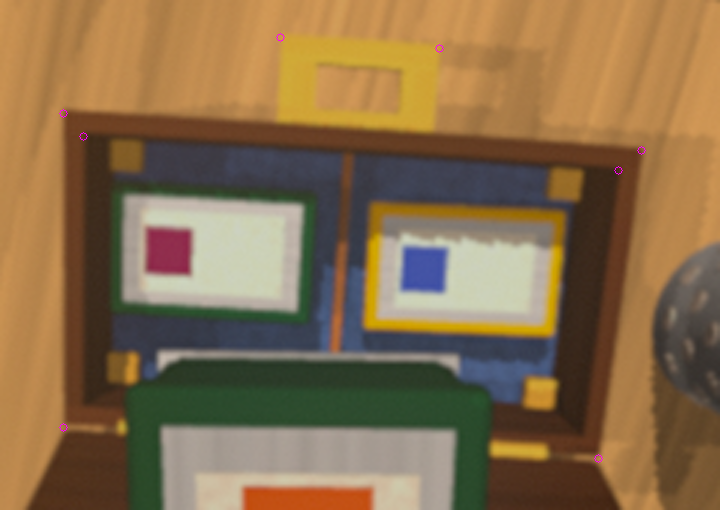

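```bash
cat >> h.py <<'E'
try:
    _b=np.load("box.npy"); c=_b[:2]; byaw=_b[2]; by=np.array([np.cos(byaw),np.sin(byaw)]); bx=np.array([by[1],-by[0]])
    B=lambda X,Y,Z:np.r_[c+X*bx+Y*by,Z]
except OSError: pass
E
python3 - <<'E'
from h import *
np.set_printoptions(precision=4,suppress=True)
R=down(byaw)
robot.reach(B(-.004,.050,.33),R)
robot.move_l(B(-.004,.050,.236),rate=.12)
print(robot.move_l(B(-.004,.050,.217),rate=.03,stop_force=5))
o=robot.observe(); print(o["tcp_pos"],o["wrist_force"],o["clock"])
robot.command_gripper(.75); robot.pause(.2)
robot.move_l(B(-.004,.050,.33),rate=.15)
robot.reach(B(.05,0,.47),R)
k=imaging.calibration("wrist"); im=imaging.snapshot("wrist"); cv2.imwrite("pics/w3.png",im[:,:,::-1])
print(robot.observe()["clock"])
E
```

```text
True
[ 0.6363 -0.1211  0.2218] [ 0.426  -0.4183  3.3371] 9.875
12.1917
```

View pics/w3.png

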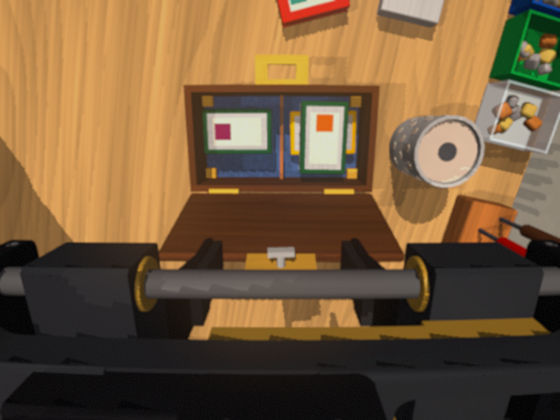

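The green tin lies crosswise on the yellow one in bay_b at (324,140), with its ends clear of the walls. Next is the yellow tin.

```bash
python3 - <<'E'
from h import *
np.set_printoptions(precision=4,suppress=True)
yw=-.032+np.pi/2; g=[.5481,.1772]
robot.command_gripper(1.0)
robot.reach([*g,.27],down(yw))
robot.move_l([*g,.185],rate=.15)
robot.command_gripper(0.3)
print(robot.observe()["grip_width"],robot.observe()["grip_force"])
robot.move_l([*g,.36],rate=.25)
R=down(byaw)
robot.reach(B(-.004,-.050,.34),R)
print(robot.observe()["grip_width"])
robot.move_l(B(-.004,-.050,.243),rate=.12)
print(robot.move_l(B(-.004,-.050,.224),rate=.03,stop_force=5))
o=robot.observe(); print(o["tcp_pos"],o["wrist_force"],o["clock"])
robot.command_gripper(.75); robot.pause(.2)
robot.move_l(B(-.004,-.050,.34),rate=.15)
robot.reach(B(.05,0,.47),R)
k=imaging.calibration("wrist"); im=imaging.snapshot("wrist"); cv2.imwrite("pics/w4.png",im[:,:,::-1])
print(robot.observe()["clock"])
# IK checks for the lid push (tool y along box x) at both ends
for s in(-.075,.075):
  for f in(byaw+np.pi/2,byaw-np.pi/2):
    for X,Z in((.17,.16),(.09,.17),(.0,.13),(-.04,.08)):
        q=robot.ik(B(X,s,Z+.182),down(f)); print(s,round(f,2),X,q)
for f in(np.pi/2,0,-np.pi/2,-np.pi): print("catch",f,robot.ik(B(-.076,0,.266),down(byaw+f)))
E
```

```text
0.6441540841792298 29.557483792304993
0.6437768264899055
True
[ 0.5383 -0.1404  0.2287] [0.8806 1.0572 2.5489] 19.3
21.6
-0.075 1.77 0.17 [-0.1248  0.4072  0.7525  1.6222 -0.2915  1.2282  2.4513]
-0.075 1.77 0.09 [-0.326   0.2881  0.8055  1.7363 -0.2207  1.211   2.3029]
-0.075 1.77 0.0 [-0.5389  0.2183  0.8394  1.8931 -0.1811  1.108   2.1357]
-0.075 1.77 -0.04 [-0.6021  0.2501  0.8304  1.9813 -0.2188  1.0007  2.0976]
-0.075 -1.38 0.17 [-0.4297  0.7074  1.3344  1.634  -0.7007  1.3695 -0.3748]
-0.075 -1.38 0.09 [-0.6486  0.5574  1.3548  1.7466 -0.5646  1.3077 -0.5435]
-0.075 -1.38 0.0 [-0.8757  0.4512  1.3462  1.9024 -0.4786  1.1758 -0.7325]
-0.075 -1.38 -0.04 [-0.9316  0.4931  1.3172  1.9904 -0.5448  1.0845 -0.747 ]
0.075 1.77 0.17 [-0.0574  0.6438  0.6379  1.2727 -0.3757  1.3428  2.3322]
0.075 1.77 0.09 [-0.2075  0.5526  0.6622  1.3897 -0.3402  1.3141  2.2336]
0.075 1.77 0.0 [-0.3705  0.5049  0.6693  1.5437 -0.3269  1.2073  2.1207]
0.075 1.77 -0.04 [-0.4285  0.525   0.6539  1.6268 -0.3475  1.1089  2.0827]
0.075 -1.38 0.17 [-0.3169  0.9156  1.2628  1.2878 -0.8587  1.5101 -0.5332]
0.075 -1.38 0.09 [-0.4932  0.8436  1.2923  1.4043 -0.8058  1.4783 -0.6088]
0.075 -1.38 0.0 [-0.6853  0.8152  1.2924  1.558  -0.7937  1.3784 -0.6934]
0.075 -1.38 -0.04 [-0.7538  0.8389  1.2595  1.6412 -0.8277  1.293  -0.7176]
catch 1.5707963267948966 [-0.5888  0.3671  0.748   1.8382 -0.2858  1.0468  2.0365]
catch 0 [-0.7927  0.4748  1.0387  1.8458 -0.4611  1.0875  0.6151]
catch -1.5707963267948966 [-0.9258  0.6682  1.3036  1.8498 -0.6999  1.1881 -0.7619]
catch -3.141592653589793 [-0.8917  0.5935  1.2197  1.8489 -0.6144  1.1456 -2.4005]
```

View pics/w4.png

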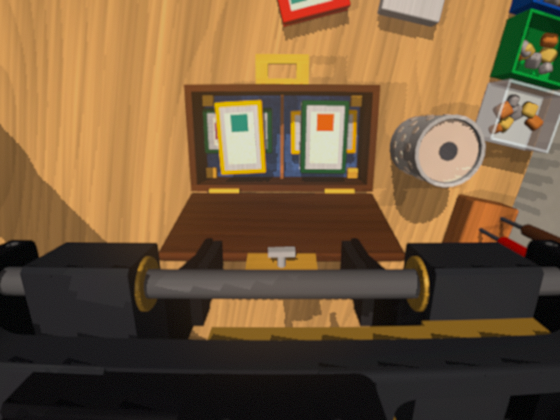

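Both tins lie flat in their bays, and the yellow one at (240,138) clears the walls. Next I push the lid over from behind, beside the hasp.

```bash
python3 - <<'E'
from h import *
np.set_printoptions(precision=4,suppress=True)
s=-.075; T=lambda X,Z:B(X,s,Z+.182)
robot.command_gripper(0)
robot.reach(T(.17,.27),down(byaw+np.pi/2))
robot.move_l(T(.17,.15),rate=.2)
f0=robot.observe()["wrist_force"]
r=.10
for th in np.radians([86,70,55,40,27,15,6]):
    X=.062-r*np.cos(th)+.01*np.sin(th)+.015; Z=.07+r*np.sin(th)+.01*np.cos(th)
    hit=robot.move_l(T(X,Z),rate=.12,stop_force=25)
    print(round(th,2),hit,robot.observe()["wrist_force"]-f0)
    if hit: break
else:
    print(robot.move_l(T(-.027,.074),rate=.04,stop_force=20))
o=robot.observe(); print(o["tcp_pos"],o["tcp_pos"][2]-.182,o["wrist_force"]-f0,o["clock"])
im=imaging.snapshot("side"); cv2.imwrite("pics/s5.png",cv2.resize(im[150:310,230:450],None,fx=3,fy=3)[:,:,::-1])
E
```

```text
1.5 False [-0.5688 -0.516  -0.5205]
1.22 False [-1.1698 -0.0393 -0.6767]
0.96 False [-1.0192  0.8129 -0.3885]
0.7 False [-1.8136 -0.2659 -0.7284]
0.47 False [-1.1943  0.0797 -0.5267]
0.26 False [-0.12   -0.1187 -0.6198]
0.1 False [-0.8284  0.2583 -0.6458]
True
[ 0.5101 -0.1255  0.2631] 0.08106910656892224 [-5.9039  1.5563 15.1444] 28.4333
```

View pics/s5.png

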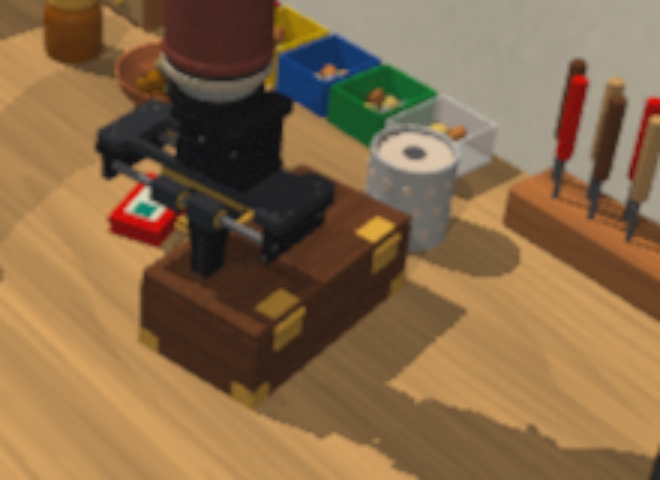

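The lid is down (fingertips at 81 mm). I press once more by the hasp, then look at the catch.

```bash
python3 - <<'E'
from h import *
np.set_printoptions(precision=4,suppress=True)
R=down(byaw+np.pi/2)
robot.move_l(B(-.027,-.075,.29),rate=.2)
robot.move_l(B(-.045,-.042,.275),rate=.2)
print(robot.move_l(B(-.045,-.042,.254),rate=.03,stop_force=30))
o=robot.observe(); print("tip",o["tcp_pos"][2]-.182,o["wrist_force"])
robot.move_l(B(-.045,-.042,.31),rate=.2)
robot.reach(B(-.076,.05,.42),R)
robot.command_gripper(.5)
k=imaging.calibration("wrist"); im=imaging.snapshot("wrist"); cv2.imwrite("pics/w6.png",im[:,:,::-1])
for d in spot_point("wrist","catch_grip"): p=on_plane("wrist",[d["pixel"]],.093,k)[0,:2]; print(d["pixel"],d["p"],(p-c)@np.c_[bx,by])
for d in spot_point("wrist","lid_edge"): p=on_plane("wrist",[d["pixel"]],.08,k)[0,:2]; print(d["pixel"],d["p"],(p-c)@np.c_[bx,by])
print("expect",proj(k,B(-.076,0,.105)),proj(k,B(-.076,.018,.105)),proj(k,B(-.076,-.018,.105)),robot.observe()["clock"])
E
```

```text
True
tip 0.08109160089514628 [-4.6366  1.8659 13.0834]
[283.8, 148.0] 0.63 [-0.0775  0.0024]
[269.7, 144.3] 0.61 [-0.0636 -0.0003]
expect [[282.2136 146.4091]] [[282.1885 165.9378]] [[282.2391 126.3188]] 31.775
```

View pics/w6.png

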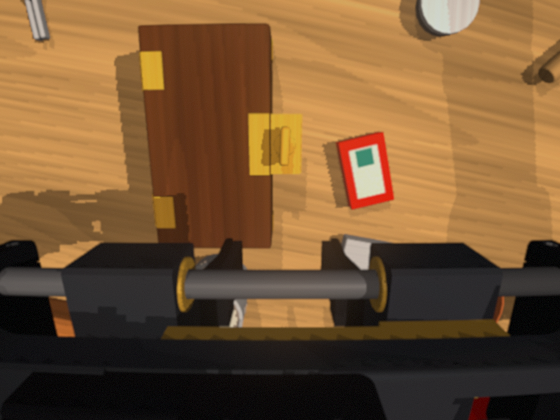

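```bash
python3 - <<'E'
from h import *
np.set_printoptions(precision=4,suppress=True)
a0=byaw+np.pi/2; X,Y=-.0775,.0005
robot.move_l(B(X,Y,.31),rate=.2)
hit=robot.move_l(B(X,Y,.267),rate=.08,stop_force=8); o=robot.observe(); print(hit,o["tcp_pos"],o["clock"])
assert not hit
f0=o["wrist_force"]
robot.command_gripper(0)
o=robot.observe(); print("w",o["grip_width"],o["grip_force"],o["wrist_force"]-f0,o["ft_torque"])
for d in range(9,100,9):
    if d>90: d=93
    robot.reach(B(X,Y,.267),down(a0-np.radians(d)))
    o=robot.observe(); print(d,o["wrist_force"]-f0,o["ft_torque"][2],o["grip_width"])
    if np.linalg.norm(o["wrist_force"]-f0)>40: print("stop"); break
print(o["clock"])
E
```

```text
False [ 0.5735 -0.0588  0.2669] 33.2083
w 0.10261585096765952 29.97892141342163 [-3.4462  4.5678  2.7909] [ 0.9436  0.7065 -0.0732]
9 [-2.2674  4.1108  4.1056] -0.08516277974103431 0.10407016710877984
18 [-2.5451  4.6431  4.179 ] -0.0337443682625822 0.10214887093904332
27 [-3.2087  4.1342  4.6231] -0.061150992797492185 0.10154353923903126
36 [-3.621   3.872   3.9556] -0.016692217039363848 0.09768101135023106
45 [-3.7292  4.8492  5.3472] -0.09178061939127835 0.10109613673090716
54 [-3.1363  4.3463  4.8298] -0.05355040004917938 0.10406463000024628
63 [-4.5931  3.3438  5.3436] -0.058245955011929196 0.10162490506418485
72 [-4.3589  2.9673  5.8507] -0.0652166037913248 0.10145468637218978
81 [-5.7797  3.0817  6.3809] -0.007923514680697477 0.10485880848724911
90 [-5.349   3.4387  7.0254] -0.043813195678482415 0.10476965509555876
93 [-5.3593  3.2532  6.3496] 0.6080639819323432 0.10148212762097865
36.7667
```

```bash
python3 - <<'E'
from h import *
X,Y=-.0775,.0005
robot.command_gripper(.4)
robot.move_l(B(X,Y,.34),rate=.15)
R=down(byaw+np.pi/2)
robot.reach(B(-.076,.05,.42),R)
im=imaging.snapshot("wrist"); s=imaging.snapshot("top")
a=cv2.resize(im[100:200,120:420],(780,260)); b=cv2.resize(s[130:250,130:430],(780,312))
cv2.imwrite("pics/w7.png",np.vstack([a,b])[:,:,::-1]); print(robot.observe()["clock"])
E
```

```text
39.5833
```

View pics/w7.png

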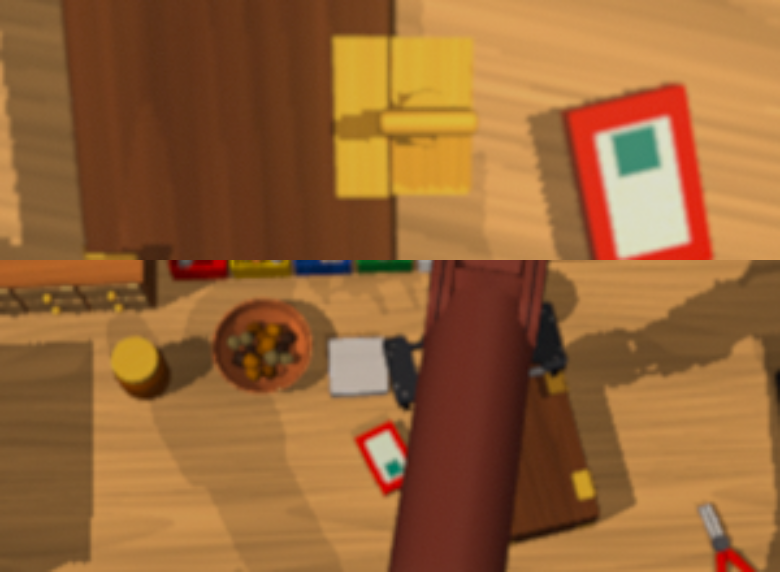

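The wing at (430,122) in the upper crop now points across the tongue, a quarter turn round. The lid is flat and the bystanders haven't moved.

```bash
python3 -c "
from cell import robot
print(robot.finish_job())"
```

```text
the job is handed in; nothing more can be done
None
```

Both tins are lying flat in the box, the lid is shut, the catch is turned a quarter turn clockwise to its stop, and the job was handed in at about 40 s of the 72 s allowed.

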